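# Zero the lap's turns counter and put it back in gear

## Task

A fresh lap is on the red spindle: wind the red counter's knob anticlockwise all the way back until its pointer rests against the yellow zero stop, without forcing the stop ring round. Then flip the red clutch paddle below it fully over to the green-dot side, so that counting starts from zero. Leave the blue counter and everything else on the bench alone.

Things in the scene. Friction and masses are not known exactly. Their poses are not given: they have to be found in the camera images.
- red_counter: red turns counter: fixed grey wedge, 176 mm deep (x), 150 wide (y), 30 high at its front edge (to the robot), 140 at its back; its face slopes up at 32 deg. Origin: centre of the underside; x level, towards the back; y to its left. The knob's axis leaves the face at (25, 0, 101) mm. Behind it a 60 mm high gearbox reaches to x = 137 mm.
- red_face: the red counter's sloping face, fixed: origin on the face at the foot of the knob's axis; x up the slope (12 o'clock), y left, z square out of the face along the knob's axis, 32 deg from vertical, leaning to the robot. Free of obstacles but for ring, knob and paddle.
- red_grip (a point): point to grip the red knob: on its axis, 38 mm out from the face. z out of the face, x along the grip bar to the white pointer. Bar 64 mm long, 16 thick, standing 12 to 52 mm out; round skirt below it, radius 36. Needs about 0.06 Nm, stays where left. Starts 1.8 to 4.2 rad from zero; zero is reached only anticlockwise seen from the front (positive about z).
- red_pointer (a point): tip of the white pointer arm on the red knob: 54 mm from the axis, 9 mm out from the face. The arm is 7 mm wide and 5 to 13 mm out.
- red_zero (a point): where the pointer's tip lies when its arm rests against the zero stop: 54 mm from the axis, 9 mm out, over the yellow mark on the silver ring. Set anew each time, within 0.45 rad of 7 o'clock.
- red_stop: silver stop ring, radius 64 mm, on the knob's axis (origin on the face, x to the zero mark, z out). Its yellow stop pin (8 mm thick, 14 tall) is 45 mm from the axis just anticlockwise of the mark. Only friction holds the ring: over about 1.2 Nm it slips. Meeting the stop lifts the moment from under 0.15 Nm; 0.3 to 0.7 Nm is a firm stop. A 25 N grip carries 1 Nm: near the stop, take small steps.
- red_paddle (a joint): red clutch paddle on the lower face, 108 mm down the slope from the knob's axis; pivot along the slope, 6 mm out from the face. 0: leaning 26 deg left (face +y, orange dot, out of gear); 0.9 rad: 26 deg right (-y, green dot, in gear), against its end. About 0.05 Nm, stays where left. Starts at 0 to 0.15.
- red_paddle_tip (a point): middle of the top edge of the red paddle, 46 mm from its pivot. Paddle 32 mm wide along the slope, 8 mm thick, flat sides to left and right. x up the slope; y, z turn with the paddle.
- blue_counter: blue counter: same shape and size as the red one, with blue knob and blue paddle; leave alone. The two counters change places.
- blue_pointer (a point): tip of the white pointer arm of the blue knob, as on the red one.
- blue_paddle_tip (a point): middle of the top edge of the blue paddle, as on the red one.
- dop0: loose bystander: dop stand, black foot 72 mm across with an upright metal rod, 155 mm tall; origin under its foot.
- dop1: loose bystander: dop stand like dop0.
- dop2: loose bystander: dop stand like dop0.
- lap: loose bystander: dark steel polishing lap lying flat, 170 mm across, 20 mm high; origin under its centre.
- jar: loose bystander: white closed jar, 52 mm across, 62 mm tall; origin under its centre.
- bowl: loose bystander: clear bowl 120 mm across, 45 mm tall; origin under its centre.
- tray: loose bystander: white tray 90 x 120 mm, 22 mm high; origin under its centre.

How it is judged:
By the outcome, as a careful person would: the job done as asked, in the order asked, and still so for the second after the job is handed in, with the robot touching nothing.
It also fails if it takes over 64 s, if anything falls off the work surface, if the arm or the gripper's body presses on something with over 40 N, if the wrist force passes 120 N, or if a joint passes its speed limit or range.

## Robot

A 6-joint arm with a two-finger parallel gripper is mounted at the origin on the work surface. World frame = base frame: x ahead of the robot, y to its left, z up, the work surface at z = 0. Lengths are in mm, angles in rad, forces in N, time in s.
With the tool pointing down it reaches from about 350 to 975 mm from the base axis. Payload 7.1 kg.
Tool frame: the origin (TCP) lies midway between the tips of the shut fingers; the grasp point (between the pads) lies 19 mm behind it (ctrl.grasp_offset is the distance from the TCP to the grasp point, in mm); z points along the fingers, y is the line along which they close (so a half turn about z gives the same grasp; the last joint's range is limited). The gripper opens to 88 mm and grips with 3 to 60 N. Pads are 20 mm wide; open, the fingers measure 115 mm over their backs; the gripper's body (75 mm by 178 mm) begins 61 mm behind the grasp point.
Start: joints at [1.268, 0.423, 1.63, -0, 1.089, -0.019], TCP at [174.972, 599.991, 222.675] pointing down, gripper open.
Joint ranges: [-3, 3], [-0.9, 2.11], [0.09, 2.58], [-1.31, 4.45], [0.11, 2.69], [-2.54, 2.54]. Speed limits (rad/s): [2.39, 2.39, 3.01, 3.14, 3.14, 3.14].

## Interface

Orientations are given as a rotation vector (axis times angle).
In Python, from workcell import ctrl gives the robot as it stands. The module is installed in compiled form; this text tells all that it offers.
- The arm moves only by the tool servo_tool, never from a script. Its argument "rows" is a list of rows, each a list of 7 numbers: the turn, a rotation vector about the tool's x, y, z as a fraction of full scale, then the shift along the tool's x, y, z as a fraction of full scale, then the finger opening in mm, from 0 to 87.8. A call has 1 to 10 rows; each row is the pose to reach, as a shift and turn from the pose commanded when the call began, along the tool's axes at that moment; what a row does not reach only later rows make up. Full scale, the value 1, is 20 cm for a shift and 1.5 rad for a turn. A row lasts 1/8 s, in which the tool goes at most 62.5 mm and 10.7 degrees, less where a joint would pass 70% of its speed; a pose out of reach is approached as far as the arm can. A call with a number of a shift or a turn outside -1 to 1 is refused whole. A call with a gripper value outside its range is refused whole. The fingers move at their own pace and stop on an object; the grip force is fixed at half the most. Time passes only in rows, so rows that repeat a pose let the fingers close. It gives the time, the measured TCP pose, the force, the opening and the grip force at its end, in the units of the state.
- ctrl.get_obs(): the state, without advancing time (a new reading comes with each control period).
- ctrl.get_image(name): name is "side" or "top"; returns (picture, depth): 400x640x3 uint8, red, green, blue; 400x640 float32, mm along the optical axis (not along the pixel's ray), 0 where there is no reading.
- ctrl.camera_info(name): a dict with "intrinsics" (3x3 intrinsics, pixels), "R" (3x3) and "t" (3): a world point X has camera coordinates R X + t. Camera axes: x right, y down, z forward; pixel columns grow to the right and rows downward; lengths in mm; the calibration is good to about 2 mm. A picture is of the moment at which its call begins. camera_info takes no time and is no camera call.
- ctrl.close_job(): hands the job in; it is judged then, once.
The state is a dict: "t": time; "qpos": joint angles; "qvel": joint speeds; "joint_torque": joint torques, N m; "ee_pos": TCP position; "orientation": TCP orientation; "ft_force": force on the tool from outside, world axes, zero at the start; "moment": the same for the moment, N m; "width": finger opening in mm; "grasp_force": force on a finger pad.
Only numpy, scipy, OpenCV 4.12 (cv2) and the standard library are available. Lean on these libraries where they do the work, as an engineer would, in place of code of your own. Each camera call takes 0.05 s, during which the arm holds its last target. There are 200 camera calls.

## Working session

There is one attempt and no reset: what is moved stays moved. The work goes in short steps, Python scripts to look and compute and a tool call to move; the robot and the scene stay as the last step left them, time stands still between calls to the robot, and variables do not carry over. Pictures are saved under pics/ and viewed, at most 11 in all, crops included, and the job is handed in when it is done.

Besides the shell and the picture viewer there is one more tool, called by a JSON object that holds its "fn" and its "kwargs", one argument or row to a line. servo_tool: Moves the arm, as the interface text tells. Its arguments: {"type":"object","properties":{"rows":{"type":"array","items":{"type":"array","items":{"type":"number"}}}},"required":["rows"]}

```bash
mkdir -p pics; python3 - <<'E'
from workcell import ctrl
import cv2,numpy as np
for n in("side","top"):
    p,d=ctrl.get_image(n); cv2.imwrite(f"pics/{n}0.png",p[...,::-1]); np.savez(f"{n}0.npz",p=p,d=d)
    print(n,ctrl.camera_info(n))
o=ctrl.get_obs(); print(o)
E
```

```text
side {'intrinsics': array([[429.70855609,   0.        , 319.81897021],
       [  0.        , 429.70855609, 201.29221773],
       [  0.        ,   0.        ,   1.        ]]), 'R': array([[ 0.90057302, -0.43436411,  0.01720611],
       [-0.20300403, -0.4552317 , -0.86692183],
       [ 0.3843925 ,  0.77723351, -0.49814705]]), 't': array([-487.12350928,  219.30971818, 1030.07796538])}
top {'intrinsics': array([[483.47302709,   0.        , 322.19216423],
       [  0.        , 483.47302709, 200.75609736],
       [  0.        ,   0.        ,   1.        ]]), 'R': array([[ 0.02881879, -0.99941448, -0.0184436 ],
       [-0.99545855, -0.02702019, -0.09128085],
       [ 0.09072905,  0.02099044, -0.99565438]]), 't': array([  -5.54262709,  542.57888633, 1658.60226005])}
{'t': 0.1, 'qpos': array([ 1.26798217e+00,  4.23777296e-01,  1.63058134e+00,  9.50664937e-06,
        1.08858033e+00, -1.90011039e-02]), 'qvel': array([ 0.00088976, -0.00071844, -0.00173719, -0.00090062,  0.00038503,
       -0.00021932]), 'joint_torque': array([ 3.42783687e-04, -5.45612061e+01, -2.74326271e+01,  6.44874922e-02,
        1.88039633e-02,  1.62402972e-05]), 'ee_pos': array([174.8410309 , 599.54414799, 221.98404752]), 'orientation': array([-4.44292829e-01, -3.10979043e+00,  2.08520544e-03]), 'ft_force': array([-0.53230201,  0.543073  ,  0.28358606]), 'moment': array([ 0.00265141, -0.03087191, -0.00586639]), 'grasp_force': 0.0, 'width': 87.84289905304475}
```

View pics/side0.png

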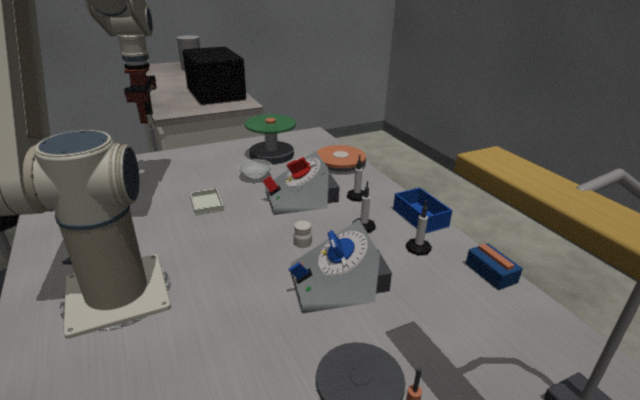

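View pics/top0.png

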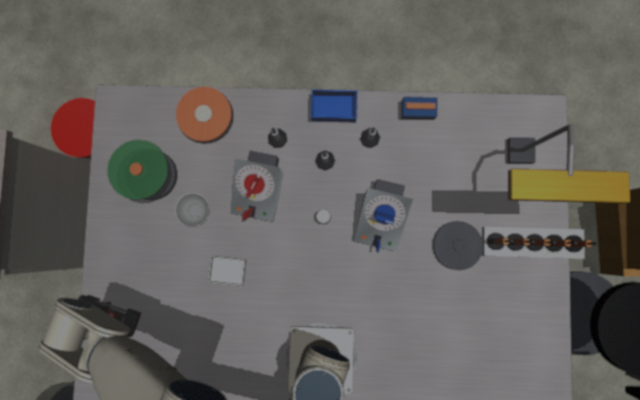

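```bash
python3 - <<'E'
import cv2,numpy as np
a=np.load("top0.npz")['p'];b=np.load("side0.npz")['p']
A=cv2.resize(a[145:229,222:290],None,fx=7,fy=7,interpolation=3)
B=cv2.resize(b[140:220,250:345],None,fx=5,fy=5,interpolation=3) 
A=cv2.resize(a[145:229,222:290],(408,504),interpolation=cv2.INTER_CUBIC)
B=cv2.resize(b[148:218,255:320],(390,420),interpolation=cv2.INTER_CUBIC)
c=np.zeros((504,798,3),np.uint8);c[:,:408]=A;c[:420,408:]=B
cv2.imwrite("pics/crop0.png",np.clip(c[...,::-1]*1.3,0,255).astype(np.uint8))
E
```

```text
(no output)
```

View pics/crop0.png

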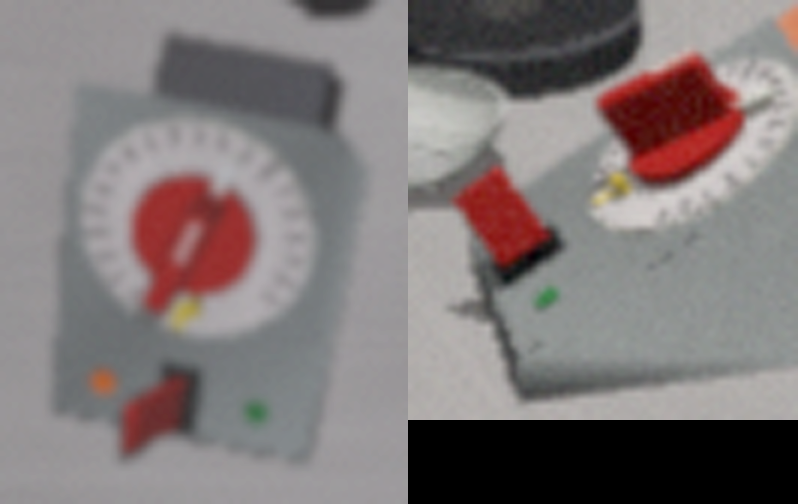

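```bash
cat > h.py <<'E'
import numpy as np,cv2
from scipy.spatial.transform import Rotation as Ro
from scipy.optimize import least_squares
from workcell import ctrl
CI={n:ctrl.camera_info(n) for n in("side","top")}
def proj(n,X):
    c=CI[n];q=np.atleast_2d(X)@np.array(c["R"]).T+c["t"];q=q@np.array(c["intrinsics"]).T;return q[:,:2]/q[:,2:]
def tp(x,y):return np.array([222+x/6-.4,145+y/6-.4])
def sd(x,y):return np.array([255+(x-408)/6-.4,148+y/6-.4])
def W(p,X):return np.atleast_2d(X)@Ro.from_euler('z',p[2]).as_matrix().T+[p[0],p[1],0]
RF=Ro.from_euler('y',-np.radians(32)).as_matrix()  # face->counter
def F(X):return np.atleast_2d(X)@RF.T+[25,0,101]
def polar(r,a,z):return np.array([r*np.cos(a),r*np.sin(a),z])
E
python3 - <<'E'
from h import *
obs=[("top",(-88,75,30),tp(52,410)),("top",(-88,-75,30),tp(312,460)),("top",(88,75,140),tp(77,88)),("top",(88,-75,140),tp(365,157)),
("top",F((0,0,2))[0],tp(199,228)),("side",(-88,-75,0),sd(522,398))]
f=lambda p:np.concatenate([proj(n,W(p,X))[0]-u for n,X,u in obs])
s=least_squares(f,[600,150,-.2]);p=s.x;print(p,s.fun.reshape(-1,2).round(1));np.save("p.npy",p)
for n,u in(("top",tp(228,183)),("side",sd(772,100))):
  for z in(9,):
    g=lambda a:proj(n,W(p,F(polar(54,a[0],z))))[0]-u
    for a0 in(-1,0,):
        q=least_squares(g,[a0]);print("ptr",n,q.x,q.fun)
for n,u in(("top",tp(185,315)),("side",sd(620,182))):
    g=lambda a:proj(n,W(p,F(polar(45,a[0],10))))[0]-u
    q=least_squares(g,[3.]);print("pin",n,q.x,q.fun)
# overlay
T=[("top",tp),("side",sd)]
pics=[]
for n,_ in T:
    im=np.load(n+"0.npz")['p'][...,::-1];x0,y0,w,h=(222,145,68,84) if n=="top" else(255,148,65,70)
    im=cv2.resize(im[y0:y0+h,x0:x0+w],(w*6,h*6),interpolation=2)
    def d(X,c):
        uv=(proj(n,W(p,X))-[x0,y0]+.5)*6
        for u in uv:cv2.circle(im,tuple(int(v) for v in u),2,c,-1)
    d(F([polar(64,t,2) for t in np.linspace(0,6.28,40)]),(255,255,0))
    d(F([polar(54,t,9) for t in np.arange(0,6.28,np.pi/6)]),(255,0,255))
    d([(-88,75,30),(-88,-75,30),(88,75,140),(88,-75,140),(-88,-75,0),(-88,75,0)],(0,255,0))
    d(F((-108,0,6))[0],(0,255,0))
    for j in(0,.075,.15):
        a=.4538-j; d(F((-108,46*np.sin(a),6+46*np.cos(a)))[0],(0,255,255))
    pics.append(im)
c=np.zeros((504,798,3),np.uint8);c[:,:408]=pics[0];c[:420,408:]=pics[1];cv2.imwrite("pics/ov.png",c)
E
```

```text
[ 5.63052867e+02  2.36520854e+02 -1.86074027e-01] [[ 0.3  0.1]
 [-1.   1. ]
 [ 1.5 -0.8]
 [-1.9 -2.7]
 [ 0.8  1.1]
 [-1.1  1.3]]
ptr top [-0.29798175] [ 1.83529757 -3.54439947]
ptr top [-0.297977] [ 1.8352274 -3.5444358]
ptr side [-0.38315556] [-0.08174603 -0.01049353]
ptr side [-0.38315556] [-0.08174603 -0.01049349]
pin top [3.07408505] [ 0.21394593 -0.76487755]
pin side [3.19383992] [-0.74702501  0.442997  ]
```

View pics/ov.png

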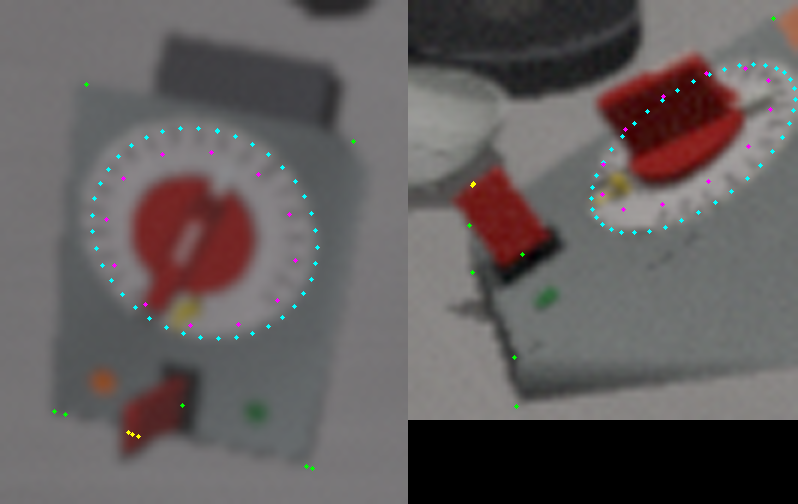

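```bash
cat >> h.py <<'E'
def cloud(n,p,d,box):
    x0,y0,x1,y1=box;v,u=np.mgrid[y0:y1,x0:x1];c=CI[n];K=np.array(c["intrinsics"]);z=d[y0:y1,x0:x1].ravel()
    q=np.c_[(u.ravel()-K[0,2])/K[0,0]*z,(v.ravel()-K[1,2])/K[1,1]*z,z]
    X=(q-c["t"])@np.array(c["R"]);ok=z>0
    return X[ok],p[y0:y1,x0:x1].reshape(-1,3)[ok].astype(int)
def toface(p,X):
    L=(X-[p[0],p[1],0])@Ro.from_euler('z',p[2]).as_matrix();return (L-[25,0,101])@RF
E
python3 - <<'E'
from h import *
p=np.load("p.npy")
for n,b in(("top",(222,145,290,229)),("side",(255,148,325,218))):
    z=np.load(n+"0.npz");X,c=cloud(n,z['p'],z['d'],b);f=toface(p,X)
    red=(c[:,0]>1.8*c[:,1])&(c[:,0]>60)
    k=red&(np.hypot(f[:,0],f[:,1])<50)
    t=k&(f[:,2]>46)&(f[:,2]<58)
    r=cv2.minAreaRect(f[t,:2].astype(np.float32));print(n,t.sum(),"bartop",r,np.median(f[t,2]))
    m=f[t,:2].mean(0);U=np.linalg.svd(f[t,:2]-m,full_matrices=False)[2][0];print(" mean",m,"dir",np.arctan(U[1]/U[0]))
    g=~red&(np.abs(f[:,0])<85)&(np.abs(f[:,1])<72)&(np.hypot(f[:,0],f[:,1])>68)&(f[:,0]>-90)&(np.abs(f[:,2])<10)
    A=np.c_[f[g,:2],np.ones(g.sum())];print(" plane",np.linalg.lstsq(A,f[g,2],rcond=None)[0],g.sum())
    w=(np.abs(f[:,2])<7)&(c.min(1)>95)&(np.hypot(f[:,0],f[:,1])<75)
    print(" ring white c",f[w].mean(0),w.sum(),"max/min",f[w].max(0),f[w].min(0))
    pd=red&(f[:,0]<-80);print(" paddle",pd.sum(),f[pd].min(0),f[pd].max(0),f[pd].mean(0))
    y=(c[:,0]>1.5*c[:,2])&(c[:,1]>1.3*c[:,2])&(abs(f[:,0])<75); print(" yellow",f[y].mean(0),y.sum())
E
```

```text
top 48 bartop ((6.648214340209961, 1.4968690872192383), (14.45930004119873, 64.02676391601562), 72.81255340576172) 50.78942238392412
 mean [3.6931958  2.92126987] dir -0.32612083118893537
 plane [ 0.00207312  0.01167716 -1.36809591] 675
 ring white c [8.31644436 3.24291465 0.66456041] 761 max/min [71.52596722 74.19708526  6.98043878] [-69.23294058 -64.86381534  -6.980979  ]
 paddle 66 [-119.11774547    0.47072008    7.05329776] [-86.78742026  22.4469981   51.77772565] [-101.51314682   10.19507489   31.41222827]
 yellow [-48.72442163   5.15605996   4.17281854] 11
side 38 bartop ((1.2534236907958984, 0.2804412841796875), (11.277597427368164, 58.99635314941406), 67.51226806640625) 48.81209752839985
 mean [-0.42878996  0.74340701] dir -0.3843161942183877
 plane [-1.24714314e-03  2.18912168e-02 -2.45789988e+00] 409
 ring white c [  1.85622296 -21.81889683  -0.48445789] 534 max/min [73.55052231 64.43496283  4.66539228] [-74.76713437 -72.53221933  -6.84623102]
 paddle 137 [-139.42375752   -2.83367716  -32.75843834] [-90.00664984 181.05754276  48.78565798] [-106.26659332   11.05642246   25.2948526 ]
 yellow [-3.24371614 -2.86581431 24.73318853] 64
```

```bash
cat >> h.py <<'E'
P=np.array([563.05,236.52]);k=P+Ro.from_euler('z',-.186).as_matrix()[:2,:2]@[25+3.5,1.5]
YAW=-.16;RW=Ro.from_euler('z',YAW).as_matrix()@RF   # face->world
K=np.array([*k,101.]);p=np.array([*(k-Ro.from_euler('z',YAW).as_matrix()[:2,:2]@[25,0]),YAW])
def pose(pos,phi):  # TCP at face coords pos, tool y at face angle phi
    y=np.array([np.cos(phi),np.sin(phi),0]);z=np.array([0,0,-1.]);x=np.cross(y,z)
    return K+RW@np.array(pos,float),RW@np.c_[x,y,z]
def delta(T,t0=None,R0=None):
    o=ctrl.get_obs()
    if t0 is None:t0=o["ee_pos"]
    if R0 is None:R0=Ro.from_rotvec(o["orientation"]).as_matrix()
    t,R=T;return np.r_[Ro.from_matrix(R0.T@R).as_rotvec()/1.5,R0.T@(t-t0)/200].round(4)
def rep():
    o=ctrl.get_obs();R=Ro.from_rotvec(o["orientation"]).as_matrix();f=RW.T@(o["ee_pos"]-K);y=RW.T@R[:,1];z=RW.T@R[:,2]
    print("t",round(o["t"],2),"q",o["qpos"].round(2),"tcp face",f.round(1),"phi",np.arctan2(y[1],y[0]).round(3),"z",z.round(3),"F",(RW.T@o["ft_force"]).round(1),"M",(RW.T@o["moment"]).round(2),"w",round(o["width"],1),"gf",round(o["grasp_force"],1))
E
python3 - <<'E'
from h import *
print(K,p);rep()
print(delta(pose((0,0,130),1.186)),delta(pose((0,0,130),-1.956)))
E
```

```text
[591.33582073 232.72364046 101.        ] [ 5.66655139e+02  2.36706596e+02 -1.60000000e-01]
t 0.1 q [ 1.27  0.42  1.63  0.    1.09 -0.02] tcp face [-334.1  295.8  351.5] phi 1.466 z [-0.53  -0.001 -0.848] F [-0.4  0.5  0.6] M [ 0.   -0.03 -0.01] w 87.8 gf 0.0
[-0.0948 -0.3613  0.1697 -2.1709 -1.2201  0.0553] [ 0.5179 -0.136  -1.8508 -2.1709 -1.2201  0.0553]
```

{"fn": "servo_tool", "kwargs": {
  "rows": [
    [0,0,0,-0.3,-0.17,0.01,87.8],
    [-0.02,-0.08,0.04,-0.6,-0.34,0.02,87.8],
    [-0.05,-0.18,0.08,-1,-0.56,0.03,87.8],
    [-0.05,-0.18,0.08,-1,-0.56,0.03,87.8],
    [-0.05,-0.18,0.08,-1,-0.56,0.03,87.8],
    [-0.05,-0.18,0.08,-1,-0.56,0.03,87.8],
    [-0.05,-0.18,0.08,-1,-0.56,0.03,87.8]
  ]
}}

```text
t: 0.98
ee_pos: [335.2, 437.3, 216.7]
orientation: [0.574, 2.805, 0.053]
ft_force: [-0.8, -0.0, 0.5]
width: 87.5
grasp_force: 0.0
```

```bash
python3 - <<'E'
from h import *
rep()
print(delta(pose((0,0,130),1.186)))
E
```

```text
t 0.97 q [ 1.03  0.28  1.9  -0.33  0.86  0.07] tcp face [-180.8  161.2  249.4] phi 1.326 z [-0.276  0.024 -0.961] F [-0.4 -0.2  0.8] M [0.01 0.16 0.03] w 87.5 gf 0.0
[-0.0426 -0.1823  0.0888 -1.2013 -0.536   0.3043]
```

{"fn": "servo_tool", "kwargs": {
  "rows": [
    [-0.02,-0.09,0.04,-0.3,-0.13,0.08,87.8],
    [-0.04,-0.18,0.09,-0.6,-0.26,0.15,87.8],
    [-0.04,-0.18,0.09,-0.95,-0.42,0.24,87.8],
    [-0.04,-0.18,0.09,-0.95,-0.42,0.24,87.8],
    [-0.04,-0.18,0.09,-0.95,-0.42,0.24,87.8],
    [-0.04,-0.18,0.09,-0.95,-0.42,0.24,87.8],
    [-0.04,-0.18,0.09,-0.95,-0.42,0.24,87.8],
    [-0.04,-0.18,0.09,-0.95,-0.42,0.24,87.8]
  ]
}}

```text
t: 1.98
ee_pos: [484.0, 284.9, 212.7]
orientation: [0.698, 2.494, 0.08]
ft_force: [-0.5, -0.5, 0.8]
width: 87.8
grasp_force: 0.0
```

```bash
python3 - <<'E'
from h import *
rep()
print(delta(pose((0,0,130),1.186)),delta(pose((0,0,65),1.186)))
E
```

```text
t 1.98 q [ 0.74  0.25  2.05 -0.78  0.63  0.32] tcp face [-37.7  34.4 155.3] phi 1.185 z [-0.004 -0.003 -1.   ] F [ 0.1 -0.6  0.9] M [ 0.03  0.27 -0.01] w 87.8 gf 0.0
[-0.0027 -0.0021 -0.0004 -0.2397 -0.0878  0.1259] [-2.700e-03 -2.100e-03 -4.000e-04 -2.407e-01 -8.650e-02  4.509e-01]
```

{"fn": "servo_tool", "kwargs": {
  "rows": [
    [0,0,0,-0.12,-0.04,0.1,87.8],
    [0,0,0,-0.24,-0.088,0.2,87.8],
    [0,0,0,-0.24,-0.088,0.36,87.8],
    [0,0,0,-0.24,-0.088,0.36,87.8],
    [0,0,0,-0.24,-0.088,0.36,87.8],
    [0,0,0,-0.24,-0.088,0.36,87.8]
  ]
}}

```text
t: 2.72
ee_pos: [547.8, 239.3, 172.4]
orientation: [0.699, 2.493, 0.08]
ft_force: [-0.8, -0.6, -0.2]
width: 88.0
grasp_force: 0.0
```

```bash
python3 - <<'E'
from h import *
rep()
print(delta(pose((0,0,19),1.186)))
n="side";q,d=ctrl.get_image(n);x0,y0=230,90
im=cv2.resize(q[y0:y0+120,x0:x0+120,::-1],(720,720),interpolation=2)[120:]
cv2.imwrite("pics/s1.png",im)
E
```

```text
t 2.73 q [ 0.58  0.35  2.04 -0.87  0.48  0.28] tcp face [ 0.5 -0.4 83.8] phi 1.185 z [-0.004 -0.002 -1.   ] F [-0.7 -0.7  0.2] M [ 0.01  0.27 -0.  ] w 88.0 gf 0.0
[-0.0023 -0.0016 -0.0009  0.0024  0.002   0.3242]
```

View pics/s1.png

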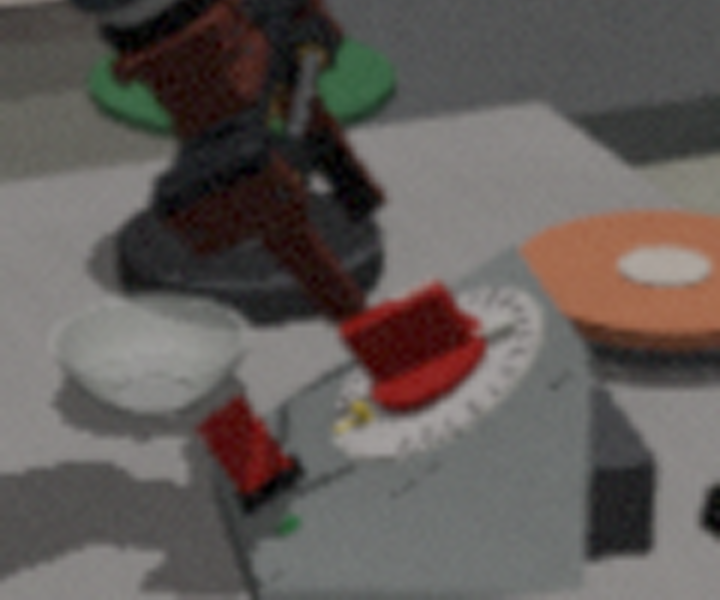

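The side view shows the fingers straddling the bar (bar about 340–480 px across, 280–400 down) on the knob's axis. I'll go down and close.

{"fn": "servo_tool", "kwargs": {
  "rows": [
    [0,0,0,0,0,0.09,87.8],
    [0,0,0,0,0,0.18,87.8],
    [0,0,0,0,0,0.26,87.8],
    [0,0,0,0,0,0.32,87.8],
    [0,0,0,0,0,0.32,50],
    [0,0,0,0,0,0.32,30],
    [0,0,0,0,0,0.32,20]
  ]
}}

```text
t: 3.65
ee_pos: [581.3, 233.2, 117.6]
orientation: [0.7, 2.493, 0.08]
ft_force: [0.0, -0.3, -1.0]
width: 61.0
grasp_force: 0.0
```

```bash
python3 - <<'E'
from h import *
rep()
E
```

```text
t 3.65 q [ 0.53  0.48  2.01 -1.04  0.4   0.43] tcp face [ 0.3 -1.1 19.4] phi 1.184 z [-0.004 -0.003 -1.   ] F [-0.5 -0.3 -0.9] M [-0.    0.21  0.04] w 61.0 gf 0.0
```

{"fn": "servo_tool", "kwargs": {
  "rows": [
    [0,0,0,0,0,0,18],
    [0,0,0,0,0,0,18],
    [0,0,0,0,0,0,18],
    [0,0,0,0,0,0,18],
    [0,0,0,0,0,0,18]
  ]
}}

```text
t: 4.28
ee_pos: [583.1, 235.7, 118.0]
orientation: [0.698, 2.492, 0.087]
ft_force: [6.0, 8.6, -2.5]
width: 18.2
grasp_force: 4.5
```

{"fn": "servo_tool", "kwargs": {
  "rows": [
    [0,0,0,0,0,0,8],
    [0,0,0,0,0,0,8],
    [0,0,0,0,0,0,8]
  ]
}}

```text
t: 4.65
ee_pos: [583.7, 236.6, 118.3]
orientation: [0.697, 2.492, 0.089]
ft_force: [7.7, 10.6, -3.3]
width: 15.7
grasp_force: 30.0
```

```bash
python3 - <<'E'
from h import *
rep()
E
```

```text
t 4.65 q [ 0.53  0.48  2.   -1.04  0.4   0.43] tcp face [ 2.2  2.6 19. ] phi 1.184 z [-0.002  0.004 -1.   ] F [ 3.3 11.7 -6. ] M [ 1.58 -0.13 -0.08] w 15.7 gf 30.0
```

{"fn": "servo_tool", "kwargs": {
  "rows": [
    [0,0,0,0,0.01,0,8],
    [0,0,0,0,0.02,0,8],
    [0,0,0,0,0.02,0,8],
    [0,0,0,0,0.02,0,8]
  ]
}}

```text
t: 5.15
ee_pos: [583.7, 236.8, 118.2]
orientation: [0.7, 2.492, 0.08]
ft_force: [2.8, 1.9, 1.2]
width: 15.9
grasp_force: 30.0
```

```bash
python3 - <<'E'
from h import *
rep()
E
```

```text
t 5.15 q [ 0.53  0.48  2.   -1.03  0.41  0.42] tcp face [ 2.2  2.8 19. ] phi 1.184 z [-0.004 -0.002 -1.   ] F [ 2.8  2.3 -0.3] M [ 0.34 -0.34 -0.05] w 15.9 gf 30.0
```

{"fn": "servo_tool", "kwargs": {
  "rows": [
    [0,0,-0.05,0,0,0,8],
    [0,0,-0.12,0,0,0,8],
    [0,0,-0.2,0,0,0,8],
    [0,0,-0.28,0,0,0,8],
    [0,0,-0.36,0,0,0,8],
    [0,0,-0.44,0,0,0,8]
  ]
}}

```text
t: 5.9
ee_pos: [584.2, 239.3, 118.3]
orientation: [-0.153, 2.59, -0.157]
ft_force: [5.1, 10.8, -3.0]
width: 15.8
grasp_force: 30.0
```

```bash
python3 - <<'E'
from h import *
rep()
E
```

```text
t 5.9 q [ 0.53  0.48  2.   -1.03  0.4  -0.24] tcp face [ 2.3  5.4 19. ] phi 1.848 z [-0.003  0.003 -1.   ] F [ 1.2 11.5 -4.3] M [ 1.73  0.18 -0.14] w 15.8 gf 30.0
```

{"fn": "servo_tool", "kwargs": {
  "rows": [
    [0,0,0,0,0,0,24],
    [0,0,0,0,0,0,24],
    [0,0,0,0,0,0,24]
  ]
}}

```text
t: 6.28
ee_pos: [582.6, 235.8, 117.3]
orientation: [-0.145, 2.593, -0.164]
ft_force: [0.7, -0.1, -0.1]
width: 24.2
grasp_force: 0.0
```

```bash
python3 - <<'E'
from h import *
rep();print(delta(pose((-1.5,4.3,19),1.848)))
E
```

```text
t 6.28 q [ 0.53  0.48  2.   -1.03  0.41 -0.24] tcp face [ 0.9  1.6 18.7] phi 1.844 z [-0.005 -0.005 -1.   ] F [ 0.5  0.  -0.5] M [ 0.05  0.2  -0.05] w 24.2 gf 0.0
[-0.002  -0.0043 -0.0028  0.008   0.0162 -0.0016]
```

{"fn": "servo_tool", "kwargs": {
  "rows": [
    [0,0,0,0.008,0.016,0,24],
    [0,0,0,0.008,0.016,0,24],
    [0,0,0,0.008,0.016,0,8],
    [0,0,0,0.008,0.016,0,8],
    [0,0,0,0.008,0.016,0,8],
    [0,0,-0.06,0.008,0.016,0,8],
    [0,0,-0.12,0.008,0.016,0,8],
    [0,0,-0.2,0.008,0.016,0,8],
    [0,0,-0.28,0.008,0.016,0,8],
    [0,0,-0.36,0.008,0.016,0,8]
  ]
}}

```text
t: 7.52
ee_pos: [581.4, 239.5, 116.4]
orientation: [-0.848, 2.491, -0.355]
ft_force: [-0.5, 1.3, -0.6]
width: 15.8
grasp_force: 30.0
```

```bash
python3 - <<'E'
from h import *
rep()
E
```

```text
t 7.53 q [ 0.54  0.48  2.   -1.03  0.41 -0.77] tcp face [-1.1  5.1 18.8] phi 2.388 z [-0.005 -0.003 -1.   ] F [-0.9  1.2 -0.1] M [-0.13  0.4  -0.09] w 15.8 gf 30.0
```

{"fn": "servo_tool", "kwargs": {
  "rows": [
    [0,0,-0.08,0,0,0,8],
    [0,0,-0.16,0,0,0,8],
    [0,0,-0.24,0,0,0,8],
    [0,0,-0.32,0,0,0,8],
    [0,0,-0.4,0,0,0,8],
    [0,0,-0.48,0,0,0,8],
    [0,0,-0.56,0,0,0,8],
    [0,0,-0.64,0,0,0,8],
    [0,0,-0.72,0,0,0,8],
    [0,0,-0.78,0,0,0,8]
  ]
}}

```text
t: 8.78
ee_pos: [580.6, 239.7, 115.8]
orientation: [-2.214, 1.71, -0.699]
ft_force: [-4.4, 3.3, -0.9]
width: 16.1
grasp_force: 30.0
```

```bash
python3 - <<'E'
from h import *
rep()
E
```

```text
t 8.78 q [ 0.54  0.48  2.   -1.03  0.41 -1.94] tcp face [-2.1  5.2 18.8] phi -2.725 z [-0.006 -0.003 -1.   ] F [-4.6  2.6  1.8] M [ 0.01  0.77 -0.11] w 16.1 gf 30.0
```

{"fn": "servo_tool", "kwargs": {
  "rows": [
    [0,0,0,0,0,0,87.8],
    [0,0,0,0,0,0,87.8],
    [0,0,0,0,0,-0.02,87.8],
    [0,0,0,0,0,-0.03,87.8],
    [0,0,0,0,0,-0.04,87.8],
    [0,0,0,0,0,-0.04,87.8],
    [0,0,0,0,0,-0.04,87.8]
  ]
}}

```text
t: 9.65
ee_pos: [577.4, 240.1, 123.3]
orientation: [-2.209, 1.713, -0.7]
ft_force: [-0.2, 0.2, 0.8]
width: 82.3
grasp_force: 0.0
```

```bash
python3 - <<'E'
from h import *
rep()
E
```

```text
t 9.65 q [ 0.55  0.47  2.   -1.01  0.42 -1.96] tcp face [-0.8  5.1 26.8] phi -2.729 z [-0.004 -0.003 -1.   ] F [0.3 0.2 0.8] M [ 0.03  0.33 -0.02] w 82.3 gf 0.0
```

{"fn": "servo_tool", "kwargs": {
  "rows": [
    [0,0,0.1,0,0,0,87.8],
    [0,0,0.21,0,0,0,87.8],
    [0,0,0.32,0,0,0,87.8],
    [0,0,0.43,0,0,0,87.8],
    [0,0,0.54,0,0,0,87.8],
    [0,0,0.65,0,0,0,87.8],
    [0,0,0.76,0,0,0,87.8],
    [0,0,0.87,0,0,0,87.8],
    [0,0,0.97,0,0,0,87.8],
    [0,0,1,0,0,0,87.8]
  ]
}}

```text
t: 10.9
ee_pos: [577.4, 240.0, 123.2]
orientation: [-0.415, 2.574, -0.238]
ft_force: [-0.2, -0.0, -0.1]
width: 87.9
grasp_force: 0.0
```

{"fn": "servo_tool", "kwargs": {
  "rows": [
    [0,0,0.1,0,0,0,87.8],
    [0,0,0.21,0,0,0,87.8],
    [0,0,0.32,0,0,0,87.8],
    [0,0,0.43,0,0,0,87.8],
    [0,0,0.54,0,0,0,87.8],
    [0,0,0.65,0,0,0,87.8],
    [0,0,0.76,0,0,0,87.8],
    [0,0,0.87,0,0,0,87.8],
    [0,0,0.97,0,0,0,87.8],
    [0,0,1,0,0,0,87.8]
  ]
}}

```text
t: 12.15
ee_pos: [577.4, 240.0, 123.2]
orientation: [1.458, 2.177, 0.306]
ft_force: [-0.5, -0.9, -0.0]
width: 87.7
grasp_force: 0.0
```

```bash
python3 - <<'E'
from h import *
rep();print(delta(pose((-2,4.9,19),-2.725+np.pi)))
E
```

```text
t 12.15 q [ 0.55  0.47  2.   -1.01  0.42  1.04] tcp face [-0.9  5.  26.7] phi 0.551 z [-0.005 -0.004 -1.   ] F [-0.3 -1.   0.2] M [-0.04  0.24 -0.03] w 87.7 gf 0.0
[-0.0038  0.0007  0.0899  0.0025 -0.0048  0.0387]
```

{"fn": "servo_tool", "kwargs": {
  "rows": [
    [0,0,0.05,0,0,0.01,60],
    [0,0,0.09,0.003,-0.005,0.03,30],
    [0,0,0.09,0.003,-0.005,0.038,8],
    [0,0,0.09,0.003,-0.005,0.038,8],
    [0,0,0.09,0.003,-0.005,0.038,8],
    [0,0,0.09,0.003,-0.005,0.038,8],
    [0,0,0.09,0.003,-0.005,0.038,8],
    [0,0,0.09,0.003,-0.005,0.038,8],
    [0,0,0.09,0.003,-0.005,0.038,8],
    [0,0,0.09,0.003,-0.005,0.038,8]
  ]
}}

```text
t: 13.4
ee_pos: [580.4, 239.6, 116.3]
orientation: [1.605, 2.084, 0.352]
ft_force: [-1.1, 0.0, 1.5]
width: 15.8
grasp_force: 30.0
```

```bash
python3 - <<'E'
from h import *
rep()
E
```

```text
t 13.4 q [ 0.54  0.48  2.   -1.04  0.41  1.2 ] tcp face [-2.   5.  19.3] phi 0.419 z [-0.004 -0.003 -1.   ] F [-0.1 -0.1  1.8] M [-0.06  0.11  0.08] w 15.8 gf 30.0
```

{"fn": "servo_tool", "kwargs": {
  "rows": [
    [0,0,-0.08,0,0,0,8],
    [0,0,-0.16,0,0,0,8],
    [0,0,-0.24,0,0,0,8],
    [0,0,-0.3,0,0,0,8],
    [0,0,-0.33,0,0,0,8],
    [0,0,-0.33,0,0,0,8]
  ]
}}

```text
t: 14.15
ee_pos: [580.2, 239.4, 116.2]
orientation: [1.033, 2.384, 0.177]
ft_force: [-3.2, -0.5, 2.2]
width: 15.9
grasp_force: 30.0
```

```bash
python3 - <<'E'
from h import *
rep()
n="side";q,d=ctrl.get_image(n);x0,y0=250,140
im=cv2.resize(q[y0:y0+75,x0:x0+90,::-1],(720,600),interpolation=2)
cv2.imwrite("pics/s2.png",im)
E
```

```text
t 14.15 q [ 0.54  0.48  2.   -1.03  0.41  0.71] tcp face [-2.2  4.8 19.3] phi 0.914 z [-0.005 -0.004 -1.   ] F [-1.5 -1.   3.5] M [-0.13  0.33  0.1 ] w 15.9 gf 30.0
```

View pics/s2.png

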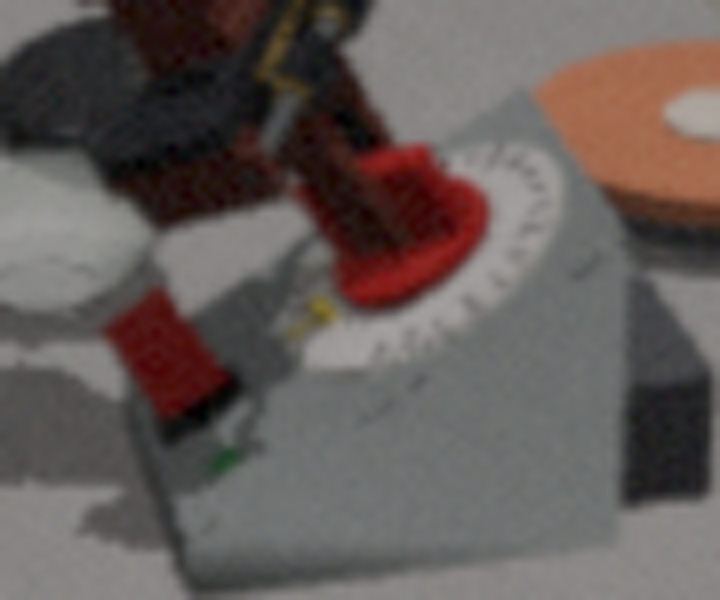

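{"fn": "servo_tool", "kwargs": {
  "rows": [
    [0,0,-0.03,0,0,0,8],
    [0,0,-0.06,0,0,0,8],
    [0,0,-0.09,0,0,0,8],
    [0,0,-0.12,0,0,0,8],
    [0,0,-0.12,0,0,0,8]
  ]
}}

```text
t: 14.82
ee_pos: [580.1, 239.3, 116.1]
orientation: [0.814, 2.461, 0.111]
ft_force: [-3.8, -1.0, 2.6]
width: 15.7
grasp_force: 30.0
```

```bash
cat >m.py <<'E'
from h import *
rep();M=[];T=[]
for i in range(1):
    o=ctrl.get_obs();R=Ro.from_rotvec(o["orientation"]).as_matrix();print("Mtoolz",(R.T@o["moment"]).round(3),"tau6",o["joint_torque"][5].round(3))
E
python3 m.py
```

```text
t 14.82 q [ 0.54  0.48  2.   -1.03  0.41  0.53] tcp face [-2.3  4.7 19.3] phi 1.093 z [-0.005 -0.004 -1.   ] F [-1.7 -1.6  4.1] M [-0.28  0.45  0.1 ] w 15.7 gf 30.0
Mtoolz [ 0.459  0.271 -0.097] tau6 -0.168
```

{"fn": "servo_tool", "kwargs": {
  "rows": [
    [0,0,-0.02,0,0,0,8],
    [0,0,-0.03,0,0,0,8],
    [0,0,-0.03,0,0,0,8]
  ]
}}

```text
t: 15.2
ee_pos: [580.1, 239.3, 116.1]
orientation: [0.756, 2.478, 0.094]
ft_force: [-5.4, -1.6, 4.3]
width: 15.8
grasp_force: 30.0
```

```bash
python3 m.py
```

```text
t 15.2 q [ 0.54  0.48  2.   -1.03  0.41  0.48] tcp face [-2.3  4.7 19.3] phi 1.14 z [-0.005 -0.004 -1.   ] F [-2.  -2.5  6.3] M [-0.4   0.67  0.06] w 15.8 gf 30.0
Mtoolz [ 0.646  0.44  -0.062] tau6 -0.012
```

{"fn": "servo_tool", "kwargs": {
  "rows": [
    [0,0,-0.015,0,0,0,8],
    [0,0,-0.03,0,0,0,8],
    [0,0,-0.03,0,0,0,8]
  ]
}}

```text
t: 15.58
ee_pos: [580.1, 239.3, 116.1]
orientation: [0.7, 2.493, 0.078]
ft_force: [-4.3, -1.7, 4.5]
width: 16.0
grasp_force: 30.0
```

```bash
python3 m.py
```

```text
t 15.57 q [ 0.54  0.48  2.   -1.03  0.41  0.44] tcp face [-2.3  4.7 19.3] phi 1.185 z [-0.005 -0.004 -1.   ] F [-0.9 -2.4  5.9] M [-0.4   0.55  0.1 ] w 16.0 gf 30.0
Mtoolz [ 0.581  0.362 -0.102] tau6 -0.019
```

{"fn": "servo_tool", "kwargs": {
  "rows": [
    [0,0,-0.015,0,0,0,8],
    [0,0,-0.02,0,0,0,8],
    [0,0,-0.02,0,0,0,8]
  ]
}}

```text
t: 15.95
ee_pos: [580.0, 239.3, 116.1]
orientation: [0.663, 2.503, 0.067]
ft_force: [-5.7, 0.1, 3.9]
width: 15.7
grasp_force: 30.0
```

```bash
python3 m.py
```

```text
t 15.95 q [ 0.54  0.48  2.   -1.03  0.41  0.41] tcp face [-2.3  4.7 19.3] phi 1.214 z [-0.005 -0.004 -1.   ] F [-2.7 -0.8  6.4] M [-0.42  0.51 -0.01] w 15.7 gf 30.0
Mtoolz [0.577 0.334 0.01 ] tau6 -0.033
```

{"fn": "servo_tool", "kwargs": {
  "rows": [
    [0,0,-0.01,0,0,0,8],
    [0,0,-0.02,0,0,0,8],
    [0,0,-0.02,0,0,0,8]
  ]
}}

```text
t: 16.32
ee_pos: [580.1, 239.2, 116.1]
orientation: [0.625, 2.512, 0.056]
ft_force: [-6.0, -1.5, 4.6]
width: 15.5
grasp_force: 30.0
```

```bash
python3 m.py
```

```text
t 16.32 q [ 0.54  0.48  2.   -1.03  0.41  0.38] tcp face [-2.3  4.6 19.2] phi 1.244 z [-0.005 -0.004 -1.   ] F [-2.4 -2.5  6.9] M [-0.39  0.58  0.07] w 15.5 gf 30.0
Mtoolz [ 0.554  0.427 -0.066] tau6 -0.021
```

{"fn": "servo_tool", "kwargs": {
  "rows": [
    [0,0,-0.01,0,0,0,8],
    [0,0,-0.02,0,0,0,8],
    [0,0,-0.02,0,0,0,8]
  ]
}}

```text
t: 16.7
ee_pos: [580.1, 239.3, 116.1]
orientation: [0.587, 2.521, 0.045]
ft_force: [-5.5, -1.0, 3.9]
width: 15.9
grasp_force: 30.0
```

```bash
python3 m.py
```

```text
t 16.7 q [ 0.54  0.48  2.   -1.03  0.41  0.35] tcp face [-2.3  4.7 19.3] phi 1.274 z [-0.005 -0.004 -1.   ] F [-2.4 -1.8  6.1] M [-0.42  0.59  0.02] w 15.9 gf 30.0
Mtoolz [ 0.575  0.441 -0.017] tau6 -0.022
```

{"fn": "servo_tool", "kwargs": {
  "rows": [
    [0,0,-0.01,0,0,0,8],
    [0,0,-0.02,0,0,0,8],
    [0,0,-0.02,0,0,0,8]
  ]
}}

```text
t: 17.08
ee_pos: [580.0, 239.2, 116.1]
orientation: [0.549, 2.529, 0.034]
ft_force: [-5.2, -1.8, 3.3]
width: 15.9
grasp_force: 30.0
```

```bash
python3 m.py
```

```text
t 17.07 q [ 0.54  0.48  2.   -1.03  0.41  0.32] tcp face [-2.3  4.6 19.3] phi 1.304 z [-0.005 -0.004 -1.   ] F [-2.4 -2.6  5.3] M [-0.43  0.56  0.07] w 15.9 gf 30.0
Mtoolz [ 0.567  0.426 -0.068] tau6 -0.023
```

{"fn": "servo_tool", "kwargs": {
  "rows": [
    [0,0,-0.01,0,0,0,8],
    [0,0,-0.02,0,0,0,8],
    [0,0,-0.02,0,0,0,8]
  ]
}}

```text
t: 17.45
ee_pos: [580.0, 239.2, 116.1]
orientation: [0.511, 2.537, 0.023]
ft_force: [-6.0, -1.6, 3.6]
width: 16.0
grasp_force: 30.0
```

```bash
python3 m.py
python3 - <<'E'
from h import *
n="side";q,d=ctrl.get_image(n);x0,y0=270,155
im=cv2.resize(q[y0:y0+45,x0:x0+50,::-1],(660,594),interpolation=2)
cv2.imwrite("pics/s3.png",im)
E
```

```text
t 17.45 q [ 0.54  0.48  2.   -1.03  0.41  0.29] tcp face [-2.4  4.6 19.3] phi 1.335 z [-0.005 -0.004 -1.   ] F [-2.9 -2.6  6. ] M [-0.44  0.54  0.03] w 16.0 gf 30.0
Mtoolz [ 0.551  0.421 -0.032] tau6 -0.024
```

View pics/s3.png

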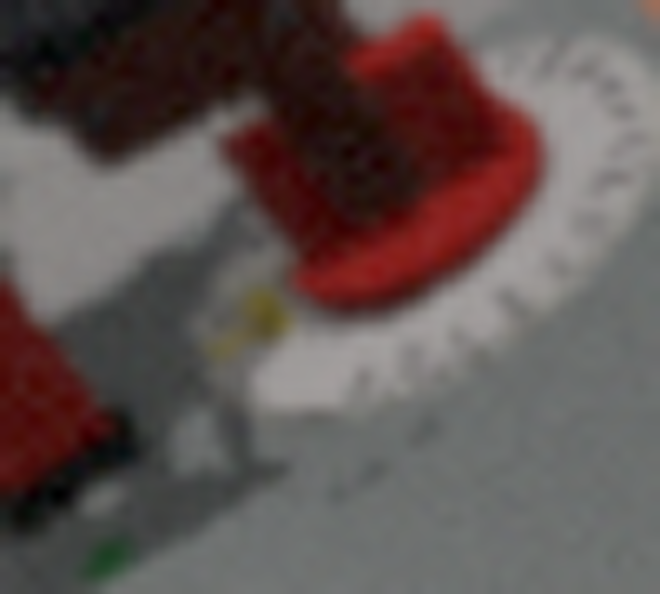

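```bash
python3 - <<'E'
from h import *
K2=K+RW@np.array([-2,4.8,0])
for n,u,z in(("top",tp(185,315),8),("side",np.array([289.8,178.4]),10)):
    for off in ((-2,4.8,0),(0,0,0)):
        g=lambda a:proj(n,(K+RW@(np.array(off)+polar(45,a[0],z)))[None])[0]-u
        q=least_squares(g,[3.]);print("pin",n,off,q.x,q.fun)
z=np.load("top0.npz");X,c=cloud("top",z['p'],z['d'],(222,145,290,229));f=(X-K)@RW
y=(c[:,0]>1.4*c[:,2])&(c[:,1]>1.25*c[:,2])&(abs(f[:,0])<75);print(f[y].round(0),c[y].tolist())
E
```

```text
pin top (-2, 4.8, 0) [3.1672133] [ 0.25217246 -1.52169965]
pin top (0, 0, 0) [3.07606195] [ 0.50704777 -2.0285392 ]
pin side (-2, 4.8, 0) [3.28566669] [-0.00060054  0.00058586]
pin side (0, 0, 0) [3.1817504] [ 0.40897402 -0.25784344]
[[-48.   7.   2.]
 [-48.   4.   2.]
 [-47.   0.   3.]
 [-51.  10.   6.]
 [-54.   8.  -1.]
 [-47.   2.  11.]
 [-45.  -2.  14.]
 [-58.  11.  -0.]
 [-54.   6.   5.]
 [-48.   1.  16.]
 [-48.  -3.  14.]
 [-60.  10.   3.]
 [-57.   5.   7.]] [[126, 116, 87], [123, 112, 76], [115, 102, 68], [128, 118, 85], [133, 122, 70], [130, 118, 60], [124, 113, 67], [133, 122, 81], [135, 124, 68], [131, 121, 73], [129, 120, 87], [132, 123, 84], [134, 125, 86]]
```

{"fn": "servo_tool", "kwargs": {
  "rows": [
    [0,0,-0.02,0,0,0,8],
    [0,0,-0.04,0,0,0,8],
    [0,0,-0.05,0,0,0,8],
    [0,0,-0.05,0,0,0,8]
  ]
}}

```text
t: 18.0
ee_pos: [580.0, 239.1, 116.1]
orientation: [0.416, 2.554, -0.005]
ft_force: [-5.8, -1.0, 3.4]
width: 15.8
grasp_force: 30.0
```

```bash
python3 m.py
```

```text
t 18.0 q [ 0.54  0.48  2.   -1.03  0.41  0.21] tcp face [-2.3  4.5 19.3] phi 1.41 z [-0.005 -0.004 -1.   ] F [-3.  -1.9  5.8] M [-0.51  0.6   0.01] w 15.8 gf 30.0
Mtoolz [ 0.595  0.511 -0.006] tau6 -0.023
```

{"fn": "servo_tool", "kwargs": {
  "rows": [
    [0,0,-0.01,0,0,0,8],
    [0,0,-0.02,0,0,0,8],
    [0,0,-0.02,0,0,0,8]
  ]
}}

```text
t: 18.38
ee_pos: [580.0, 239.2, 116.1]
orientation: [0.377, 2.56, -0.016]
ft_force: [-4.7, -0.8, 3.5]
width: 15.7
grasp_force: 30.0
```

```bash
python3 m.py
```

```text
t 18.38 q [ 0.54  0.48  2.   -1.03  0.41  0.18] tcp face [-2.4  4.5 19.3] phi 1.44 z [-0.005 -0.004 -1.   ] F [-2.  -1.5  5.4] M [-0.49  0.53  0.02] w 15.7 gf 30.0
Mtoolz [ 0.557  0.458 -0.021] tau6 -0.028
```

Pointer at about 3.01; continuing in steps of 0.03 rad.

{"fn": "servo_tool", "kwargs": {
  "rows": [
    [0,0,-0.01,0,0,0,8],
    [0,0,-0.02,0,0,0,8],
    [0,0,-0.02,0,0,0,8]
  ]
}}

```text
t: 18.75
ee_pos: [580.0, 239.1, 116.1]
orientation: [0.339, 2.566, -0.027]
ft_force: [-5.6, -1.5, 3.3]
width: 15.9
grasp_force: 30.0
```

```bash
python3 m.py
```

```text
t 18.75 q [ 0.54  0.48  2.   -1.03  0.41  0.15] tcp face [-2.3  4.5 19.3] phi 1.469 z [-0.005 -0.004 -1.   ] F [-2.7 -2.4  5.6] M [-0.48  0.51  0.02] w 15.9 gf 30.0
Mtoolz [ 0.524  0.456 -0.022] tau6 -0.03
```

{"fn": "servo_tool", "kwargs": {
  "rows": [
    [0,0,-0.01,0,0,0,8],
    [0,0,-0.02,0,0,0,8],
    [0,0,-0.02,0,0,0,8]
  ]
}}

```text
t: 19.12
ee_pos: [580.0, 239.2, 116.1]
orientation: [0.301, 2.571, -0.038]
ft_force: [-5.8, -0.6, 3.2]
width: 15.7
grasp_force: 30.0
```

```bash
python3 m.py
```

```text
t 19.12 q [ 0.54  0.48  2.   -1.03  0.41  0.12] tcp face [-2.4  4.5 19.3] phi 1.499 z [-0.005 -0.004 -1.   ] F [-3.1 -1.5  5.7] M [-0.54  0.56 -0.25] w 15.7 gf 30.0
Mtoolz [0.573 0.522 0.252] tau6 -0.319
```

{"fn": "servo_tool", "kwargs": {
  "rows": [
    [0,0,-0.006,0,0,0,8],
    [0,0,-0.006,0,0,0,8]
  ]
}}

```text
t: 19.38
ee_pos: [580.0, 239.2, 116.1]
orientation: [0.291, 2.572, -0.041]
ft_force: [-6.1, -1.1, 3.5]
width: 15.7
grasp_force: 30.1
```

```bash
python3 m.py
```

```text
t 19.38 q [ 0.54  0.48  2.   -1.03  0.41  0.11] tcp face [-2.4  4.6 19.3] phi 1.507 z [-0.005 -0.004 -1.   ] F [-3.1 -2.   6.1] M [-0.44  0.58 -0.46] w 15.7 gf 30.1
Mtoolz [0.478 0.548 0.459] tau6 -0.533
```

{"fn": "servo_tool", "kwargs": {
  "rows": [
    [0,0,-0.006,0,0,0,30],
    [0,0,-0.006,0,0,0,30],
    [0,0,-0.006,0,0,0,40],
    [0,0,-0.006,0,0,-0.03,40],
    [0,0,-0.006,0,0,-0.1,40],
    [0,0,-0.006,0,0,-0.25,40],
    [0,0,-0.006,0,0,-0.45,0],
    [0,0,-0.006,0,0,-0.5,0],
    [0,0,-0.006,0,0,-0.5,0]
  ]
}}

```text
t: 20.5
ee_pos: [528.6, 248.7, 201.9]
orientation: [0.277, 2.572, -0.042]
ft_force: [0.3, 0.2, -0.8]
width: 13.5
grasp_force: 0.0
```

```bash
python3 m.py
python3 - <<'E'
from h import *
for n,(x0,y0) in dict(side=(255,148),top=(222,145)).items():
    q,d=ctrl.get_image(n);np.savez(n+"1.npz",p=q,d=d)
    im=cv2.resize(q[y0:y0+84,x0:x0+66,::-1],(396,504),interpolation=2)
    cv2.imwrite(f"pics/{n}4.png",im)
cv2.imwrite("pics/s4.png",np.hstack([cv2.imread("pics/top4.png"),cv2.imread("pics/side4.png")]))
E
```

```text
t 20.5 q [ 0.62  0.28  2.04 -0.79  0.55 -0.11] tcp face [ -1.2   5.8 119.7] phi 1.517 z [-0.003 -0.002 -1.   ] F [-0.3  0.3 -0.8] M [0.05 0.24 0.05] w 13.5 gf 0.0
Mtoolz [-0.035  0.245 -0.051] tau6 -0.115
```

View pics/s4.png

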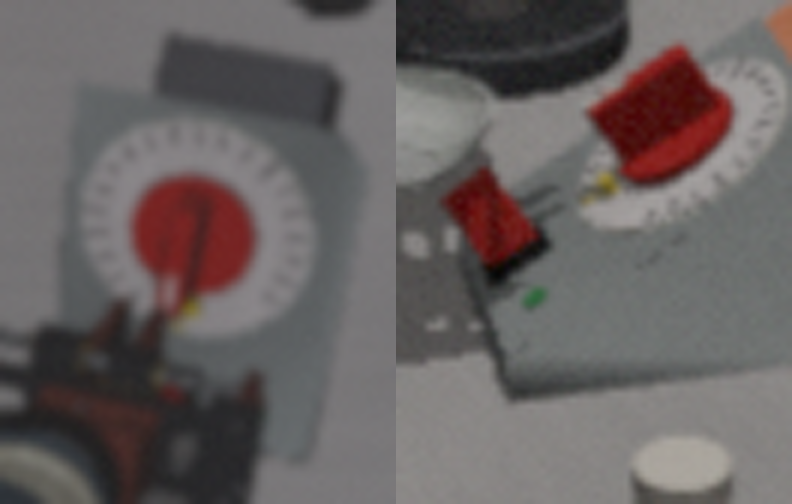

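```bash
python3 - <<'E'
from h import *
print(delta(pose((-111,62,100),1.571)),delta(pose((-111,62,28),1.571)))
E
```

```text
[-0.0027 -0.0032 -0.0358  0.5595  0.2552  0.0945] [-0.0027 -0.0032 -0.0358  0.5579  0.2567  0.4544]
```

{"fn": "servo_tool", "kwargs": {
  "rows": [
    [0,0,0,0.15,0.1,0,0],
    [0,0,-0.036,0.3,0.25,0,0],
    [0,0,-0.036,0.45,0.257,0.05,0],
    [0,0,-0.036,0.559,0.257,0.1,0],
    [0,0,-0.036,0.559,0.257,0.2,0],
    [0,0,-0.036,0.559,0.257,0.3,0],
    [0,0,-0.036,0.559,0.257,0.4,0],
    [0,0,-0.036,0.559,0.257,0.454,0],
    [0,0,-0.036,0.559,0.257,0.454,0],
    [0,0,-0.036,0.559,0.257,0.454,0]
  ]
}}

```text
t: 21.85
ee_pos: [493.4, 311.7, 66.7]
orientation: [0.208, 2.581, -0.064]
ft_force: [0.2, 0.0, 1.4]
width: 0.2
grasp_force: 0.0
```

```bash
python3 m.py
python3 - <<'E'
from h import *
q,d=ctrl.get_image("side");x0,y0=215,100
cv2.imwrite("pics/s5.png",cv2.resize(q[y0:y0+120,x0:x0+120,::-1],(600,600),interpolation=2))
E
```

```text
t 21.85 q [ 0.77  0.56  2.06 -1.22  0.47  0.46] tcp face [-110.9   62.3   28.8] phi 1.571 z [-0.004 -0.004 -1.   ] F [0.9 0.1 1. ] M [ 0.06  0.23 -0.02] w 0.2 gf 0.0
Mtoolz [-0.059  0.232  0.014] tau6 -0.004
```

View pics/s5.png

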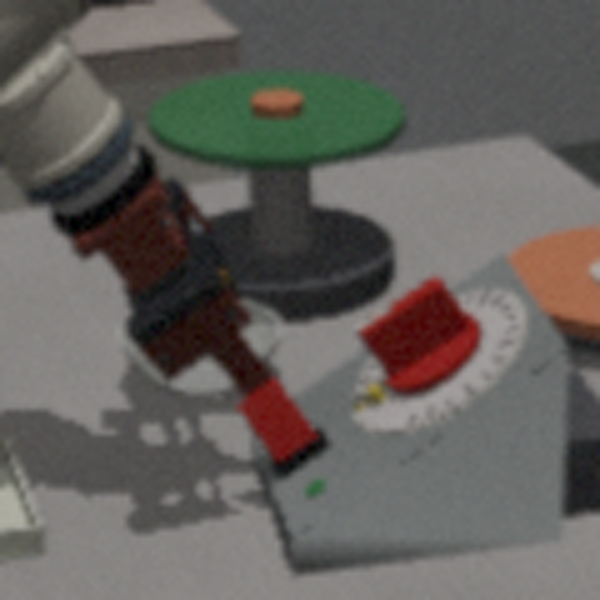

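{"fn": "servo_tool", "kwargs": {
  "rows": [
    [0,0,0,0,-0.05,0,0],
    [0,0,0,0,-0.09,0,0],
    [0,0,0,0,-0.12,0,0],
    [0,0,0,0,-0.15,0,0],
    [0,0,0,0,-0.18,0,0],
    [0,0,0,0,-0.2,0,0],
    [0,0,0,0,-0.2,0,0]
  ]
}}

```text
t: 22.78
ee_pos: [487.5, 273.0, 68.9]
orientation: [0.209, 2.584, -0.067]
ft_force: [0.3, -0.2, -0.5]
width: 0.9
grasp_force: 0.0
```

```bash
python3 m.py
```

```text
t 22.77 q [ 0.72  0.53  2.12 -1.31  0.43  0.51] tcp face [-109.4   23.2   30.5] phi 1.571 z [-0.008 -0.007 -1.   ] F [ 0.  -0.2 -0.6] M [ 0.01  0.26 -0.02] w 0.9 gf 0.0
Mtoolz [-0.008  0.256  0.018] tau6 -0.034
```

{"fn": "servo_tool", "kwargs": {
  "rows": [
    [0,0,0,0,-0.015,0,0],
    [0,0,0,0,-0.03,0,0],
    [0,0,0,0,-0.03,0,0]
  ]
}}

```text
t: 23.15
ee_pos: [486.7, 268.0, 70.2]
orientation: [0.21, 2.586, -0.069]
ft_force: [-0.3, -0.3, -0.7]
width: 0.3
grasp_force: 0.0
```

```bash
python3 m.py
```

```text
t 23.15 q [ 0.71  0.53  2.13 -1.31  0.43  0.51] tcp face [-108.7   18.2   31.5] phi 1.571 z [-0.01  -0.008 -1.   ] F [-0.6 -0.4 -0.5] M [0.03 0.26 0.01] w 0.3 gf 0.0
Mtoolz [-0.03   0.264 -0.016] tau6 -0.027
```

{"fn": "servo_tool", "kwargs": {
  "rows": [
    [0,0.07,0,0,0,0,0],
    [0,0.15,0,0,0,0,0],
    [0,0.15,0,0,0,0,0],
    [0,0.15,0,0,0,0,0]
  ]
}}

```text
t: 23.65
ee_pos: [488.1, 268.2, 70.8]
orientation: [0.233, 2.808, -0.046]
ft_force: [0.7, -0.3, -0.4]
width: 0.4
grasp_force: 0.0
```

```bash
python3 - <<'E'
from h import *
rep();o=ctrl.get_obs();print(o["qpos"]);R=Ro.from_rotvec(o["orientation"]).as_matrix();print(R.T@RW@np.array([0,-1,0]),R.T@RW@np.array([0,0,-1]))
E
```

```text
t 23.65 q [ 0.61  0.5   2.03 -0.57  0.44 -0.3 ] tcp face [-107.2   18.6   31.4] phi 1.568 z [-0.231 -0.007 -0.973] F [ 0.4 -0.2 -0.7] M [-0.03  0.08  0.01] w 0.4 gf 0.0
[ 0.60731601  0.5009981   2.0317013  -0.56517043  0.43713129 -0.30363915]
[-0.0040796  -0.99996682  0.00705165] [-0.23137561  0.00780425  0.97283319]
```

{"fn": "servo_tool", "kwargs": {
  "rows": [
    [0,0,0,0.015,0,0.02,0],
    [0,0,0,0.015,-0.015,0.02,0],
    [0,0,0,0.015,-0.03,0.02,0],
    [0,0,0,0.015,-0.03,0.02,0]
  ]
}}

```text
t: 24.15
ee_pos: [483.9, 262.4, 65.3]
orientation: [0.229, 2.811, -0.047]
ft_force: [-0.2, 1.3, -0.5]
width: 0.3
grasp_force: 0.3
```

```bash
python3 m.py
```

```text
t 24.15 q [ 0.6   0.51  2.05 -0.58  0.42 -0.29] tcp face [-112.9   12.2   28.4] phi 1.572 z [-0.233 -0.008 -0.972] F [-0.6  1.2 -0.2] M [ 0.18  0.26 -0.06] w 0.3 gf 0.3
Mtoolz [-0.192  0.256  0.012] tau6 0.001
```

{"fn": "servo_tool", "kwargs": {
  "rows": [
    [0,0,0,0,-0.015,0,0],
    [0,0,0,0,-0.03,0,0],
    [0,0,0,0,-0.03,0,0]
  ]
}}

```text
t: 24.52
ee_pos: [483.8, 257.7, 65.9]
orientation: [0.229, 2.809, -0.043]
ft_force: [-0.6, 5.8, -0.7]
width: 0.6
grasp_force: 2.8
```

```bash
python3 m.py
```

```text
t 24.52 q [ 0.59  0.5   2.05 -0.59  0.41 -0.3 ] tcp face [-112.     7.5   28.6] phi 1.57 z [-0.232 -0.005 -0.973] F [-1.7  5.6  0.2] M [ 1.04  0.51 -0.28] w 0.6 gf 2.8
Mtoolz [-1.08   0.511  0.031] tau6 0.027
```

{"fn": "servo_tool", "kwargs": {
  "rows": [
    [0,0,0,0,-0.01,0,0],
    [0,0,0,0,-0.02,0,0],
    [0,0,0,0,-0.02,0,0]
  ]
}}

```text
t: 24.9
ee_pos: [484.3, 257.0, 66.5]
orientation: [0.226, 2.807, -0.034]
ft_force: [-3.8, 19.2, -4.1]
width: 0.5
grasp_force: 8.1
```

```bash
python3 m.py
python3 - <<'E'
from h import *
q,d=ctrl.get_image("side");x0,y0=245,140
cv2.imwrite("pics/s6.png",cv2.resize(q[y0:y0+75,x0:x0+90,::-1],(720,600),interpolation=2))
E
```

```text
t 24.9 q [ 0.59  0.5   2.06 -0.59  0.4  -0.3 ] tcp face [-111.2    7.    28.8] phi 1.569 z [-0.23   0.002 -0.973] F [-8.  18.3  0.1] M [ 3.21  1.47 -0.68] w 0.5 gf 8.1
Mtoolz [-3.281  1.474 -0.077] tau6 0.082
```

View pics/s6.png

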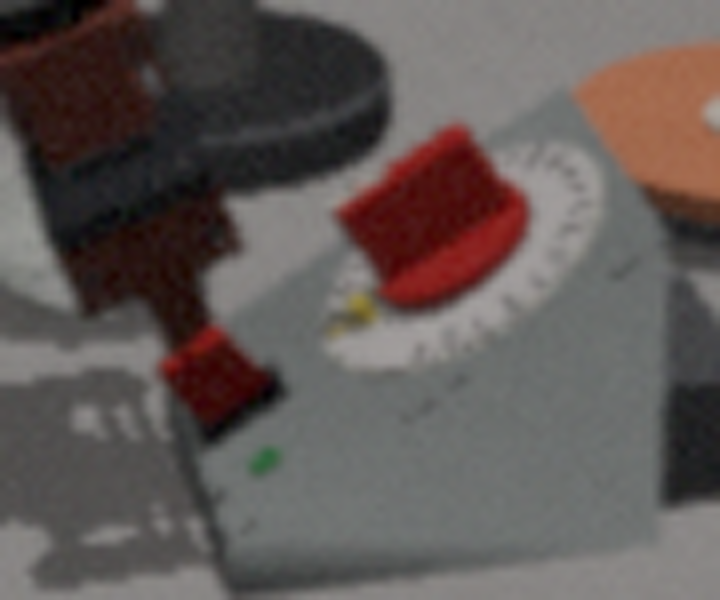

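The side view shows the paddle (165–285, 330–440) leaning over to the green dot, and the push force rose to 18 N without further travel, so it is at its end. I'll back off.

{"fn": "servo_tool", "kwargs": {
  "rows": [
    [0,0,0,0,0.06,0,0],
    [0,0,0,0,0.15,0,0],
    [0,0,0,0,0.2,-0.05,0],
    [0,0,0,0,0.2,-0.25,0],
    [0,0,0,0.0,0.2,-0.5,0],
    [0,0,0,0.1,0.2,-0.7,0],
    [0,0,0,0.2,0.5,-0.9,0],
    [0,0,0,0.3,0.8,-0.9,0],
    [0,0,0,0.3,0.9,-0.9,0],
    [0,0,0,0.3,0.9,-0.9,0]
  ]
}}

```text
t: 26.2
ee_pos: [398.9, 452.0, 216.3]
orientation: [0.226, 2.81, -0.045]
ft_force: [-0.7, -1.1, 0.3]
width: 0.9
grasp_force: 0.0
```

```bash
python3 m.py
python3 - <<'E'
from h import *
P2=[]
for n,(x0,y0) in dict(side=(255,148),top=(222,145)).items():
    q,d=ctrl.get_image(n)
    P2.append(cv2.resize(q[y0:y0+84,x0:x0+66,::-1],(396,504),interpolation=2))
    X,c=cloud(n,q,d,(x0,y0,x0+66,y0+84));f=(X-K)@RW-[-2,4.8,0]
    r=(c[:,0]>1.8*c[:,1])&(c[:,0]>60)&(f[:,0]<-80)&(f[:,0]>-135)&(f[:,2]>10)&(abs(f[:,1])<40)
    print(n,r.sum(),"paddle slope y/z",np.polyfit(f[r,2],f[r,1],1),f[r].mean(0))
cv2.imwrite("pics/s7.png",np.hstack(P2[::-1]))
E
```

```text
t 26.2 q [ 0.98  0.35  1.8  -0.38  0.89 -0.21] tcp face [-129.6  185.8  217. ] phi 1.573 z [-0.233 -0.006 -0.972] F [-0.3 -1.1  0.5] M [-0.07  0.13  0.01] w 0.9 gf 0.0
Mtoolz [0.069 0.134 0.011] tau6 0.125
side 38 paddle slope y/z [-0.3784406  -3.76724371] [-107.21630033  -18.57410885   39.12599484]
top 33 paddle slope y/z [-0.47280811  4.77728829] [-101.22927104  -12.46683968   36.47172641]
```

View pics/s7.png

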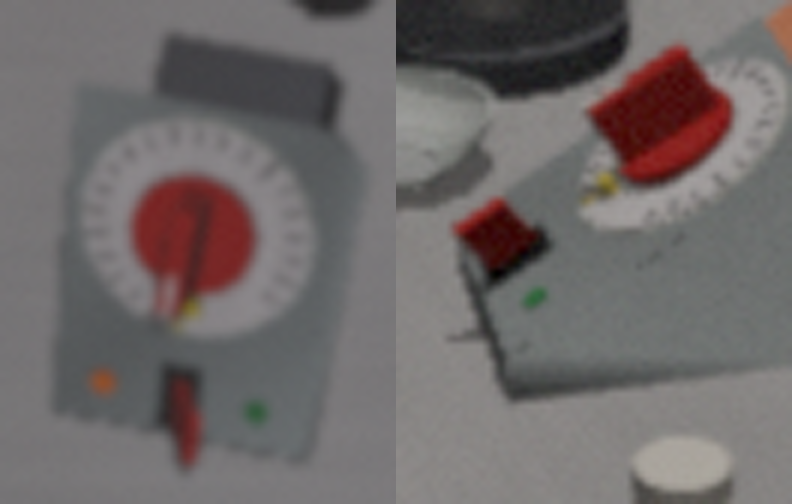

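```bash
python3 - <<'E'
from h import *
for n,(x0,y0,sx) in dict(side=(255,148,396),top=(222,145,0)).items():
  for j in(0,.1,.75,.9):
    a=.4538-j
    for x in(-124,-92):
      X=K+RW@(np.array([-2,4.8,0])+[x,46*np.sin(a),6+46*np.cos(a)])
      print(n,j,x,((proj(n,X[None])[0]-[x0,y0]+.4)*6+[sx,0]).round(0))
E
```

```text
side 0 -124 [438. 199.]
side 0 -92 [487. 165.]
side 0.1 -124 [438. 200.]
side 0.1 -92 [486. 166.]
side 0.75 -124 [446. 224.]
side 0.75 -92 [496. 189.]
side 0.9 -124 [451. 232.]
side 0.9 -92 [501. 198.]
top 0 -124 [121. 453.]
top 0 -92 [125. 404.]
top 0.1 -124 [127. 456.]
top 0.1 -92 [132. 407.]
top 0.75 -124 [178. 466.]
top 0.75 -92 [183. 417.]
top 0.9 -124 [190. 466.]
top 0.9 -92 [195. 417.]
```

```bash
python3 -c "
from workcell import ctrl
print(ctrl.close_job())"
```

```text
the job is handed in; nothing more can be done
None
```

The red knob is wound back so its pointer rests on the zero stop (about 0.5 Nm, ring not moved), then the red paddle was flipped fully to the green-dot side; I handed the job in at about 26 s with the blue counter and bench untouched, though joint 4 read -1.31, its range limit, briefly during the paddle push.

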